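# Draw the slide gate of the kitchen nut dispenser to its end stop

## Robot

A 6-joint arm with a two-finger parallel gripper is mounted at the origin on the work surface. World frame = base frame: x ahead of the robot, y to its left, z up, the work surface at z = 0. Lengths are in m, angles in degrees, forces in N, time in s.
With the tool pointing down it reaches from about 0.4 to 0.825 m from the base axis. Payload 7 kg.
Tool frame: the origin (TCP) lies at the very end of the fingers, on their centre line; the grasp point (between the pads) lies 19 mm behind it; z points along the fingers, y is the line along which they close (so a half turn about z gives the same grasp; the last joint's range is limited). The gripper opens to 88 mm and grips with 3 to 60 N. Pads are 19 mm wide; open, the fingers measure 130 mm over their backs; the gripper's body (78 mm by 193 mm) begins 47 mm behind the grasp point.
Start: joints at [82.684, 20.546, 0.682, 0, -70.136, -16.507], TCP at [0.273, 0.617, 0.227] pointing down, gripper open.
Joint ranges: [-176.03, 176.03], [-82.01, 121.73], [-58.28, 71.71], [-173.87, 95.51], [-174.79, -0.11], [-173.66, 173.66]. Speed limits (degrees/s): [136.94, 136.94, 172.46, 180, 180, 180].

## Interface

Orientations are given as [roll, pitch, yaw] about the fixed x, y, z axes, in that order (R = Rz(yaw) Ry(pitch) Rx(roll)).
In Python, from plant import get_state, imaging, r, finder gives the robot as it stands.
- The arm moves only by the shell command python3 -m handwheel 'ROWS' [FORCE]. ROWS is JSON, a list of rows, each a list of 5 numbers: the closure, from 0 (fully open) to 1 (shut), then the shift along the world's x, y, z in cm, then the turn about the world's z in degrees. A call has 1 to 8 rows; each row is the pose to reach, as a shift and turn from the pose commanded when the call began; what a row does not reach only later rows make up. A row lasts 1/8 s, in which the tool goes at most 62.5 mm and 10.7 degrees, less where a joint would pass 70% of its speed; a pose out of reach is approached as far as the arm can. A call with a gripper value outside its range is refused whole. The fingers move at their own pace and stop on an object; FORCE is the grip in N (left out, the last holds). Time passes only in rows, so rows that repeat a pose let the fingers close. It gives the time, the measured TCP pose, the force, the opening and the grip force at its end, in the units of the state.
- get_state(): the state, without advancing time (a new reading comes with each control period).
- imaging.capture(name): name is "side" or "top"; returns (picture, depth): 420x560x3 uint8, red, green, blue; 420x560 float32, m along the optical axis (not along the pixel's ray), 0 where there is no reading.
- imaging.get_calibration(name): a dict with "fx", "fy", "cx", "cy" (pixels), "rvec" (rotation vector, rad) and "tvec" (3), from world to camera coordinates, as OpenCV has them. Camera axes: x right, y down, z forward; pixel columns grow to the right and rows downward; lengths in m; the calibration is good to about 2 mm. A picture is of the moment at which its call begins. get_calibration takes no time and is no camera call.
- r.close_job(): hands the job in; it is judged then, once.
Trained networks look in the newest picture that a camera, given by its name, has taken for a name from the list of things; names that differ only in an ending like _2 or _b are one class to them, and where a whole thing is asked for, a point or a joint stands for the part that bears it (a point fixed in the world has none). Each returns a list of dicts, best first, with "p" (0 to 1); they miss things now and then, are a little off and sometimes report something else, mostly with a low value. They report only what shows in the picture. A call takes as long as a camera call.
- finder.cut_out(camera, query): "region" (420x560 bool, what is visible of it) and "pixel" ([column, row] in pixels, amid what is visible of it).
The state is a dict: "time_s": time; "joints": joint angles; "qd": joint speeds; "joint_torque": joint torques, N m; "tcp_pos": TCP position; "eef_rot": TCP orientation; "contact_force": force on the tool from outside, world axes, zero at the start; "moment": the same for the moment, N m; "gripper_width": finger opening in m; "gripper_force": force on a finger pad.
Only numpy, scipy, OpenCV 4.12 (cv2) and the standard library are available. Lean on these libraries where they do the work, as an engineer would, in place of code of your own. Each camera call takes 0.05 s, during which the arm holds its last target. There are 200 camera calls.

## Task

Empty the nut dispenser into its tray: first move the spice jar out of the way of the slide gate and leave it standing upright on the counter, then draw the gate all the way out until it comes up against its end stop, so that every walnut drops into the tray. The dispenser only stands loose on the counter, so feel for the stop and do not drag it out of its place, and leave the other kitchen things as they are.

Things in the scene. Friction and masses are not known exactly. Their poses are not given: they have to be found in the camera images.
- dispenser: Bamboo nut dispenser, about 2.8 kg, loose on the counter (slides at about 15 to 25 N). Origin on the counter under its hopper's centre; the gate draws along its own -x, the tray is on its -y side. Hopper 98 mm square, 175 mm high. A runway of two rails (104 mm wide outside, tops 108 mm above the counter) runs from the hopper's -x face (x = -49 mm) to x = -205 mm.
- gate (a joint): Travel of the slide gate, m: 0 shut, grows as drawn. Slides at about 3 N, stays where left. Its hard end stop, out of sight under the plate, is set elsewhere each time, 90 to 130 mm out. Steel plate 84 mm wide, top face 103 mm above the counter, front edge at x = -196 mm when shut; comes out past the runway. Drawn by its two upright ribs, in two strokes, as the bridge stops the finger.
- rear_rib (a point): Centre of the hopper-side face of the rear rib, 118 mm above the counter; x = -120 mm of the dispenser when shut. Rib: upright steel strip on the gate, 56 mm wide across the runway, 8 mm thick, 30 mm high (top at 133 mm). Push on this face from above with shut fingers to draw the gate.
- front_rib (a point): The same point of the front rib, an equal strip 58 mm ahead of the rear one (x = -178 mm when shut). It starts hidden under the bridge; when the rear rib has been drawn up to the bridge it stands free beyond it, with about 40 mm of room behind it for a finger.
- bridge (a point): Middle of the underside of the dispenser's fixed bridge bar, which crosses the runway on two posts (y = +-56 mm): x = -180 mm of the dispenser, 142 mm above the counter. The bar is 16 mm thick along x and 18 mm high, 124 mm long. Ribs pass under it, a finger does not.
- tray (a point): Centre of the floor of the catch tray (92 mm by 100 mm inside, walls 36 mm high).
- jar_mid (a point): Centre, half-way up, of a round amber glass spice jar with a steel cap, 56 mm in diameter, 150 mm high, 0.3 kg, standing on the counter in the gate's path just beyond the runway's end. It has to be left well to one side of the dispenser's long axis or beyond the drawn gate's reach.
- nut0_center (a point): Centre of a walnut, 36 mm round, lying on the gate in the hopper.
- nut1_center (a point): Centre of a second such walnut.
- nut2_center (a point): Centre of a third such walnut.
- nut3_center (a point): Centre of a fourth such walnut.
- ramekin: Bystander: low white ramekin, 84 mm across, 45 mm high, beside the runway; origin at its underside.
- can: Bystander: food can, 74 mm across, 110 mm high, beside the runway next to the tray; origin at its underside.
- dressing: Bystander: dressing bottle, 62 mm across, 190 mm high; origin at its underside.
- salad_bowl: Bystander: dark wooden salad bowl, 230 mm across, 90 mm high; origin at its underside.
- courgette: Bystander: courgette lying on the counter, 190 mm long, 42 mm thick; origin at its underside.
- yellow_bowl: Bystander: yellow bowl, 130 mm across, 60 mm high; origin at its underside.

How it is judged (in metres and radians):
On the way, in this order (a step that is already met when the one before it is completed fails the run):
1. the spice jar stands clear of the gate's path before the gate is drawn ((y of jar_mid in the frame of dispenser above 0.075 m or y of jar_mid in the frame of dispenser below -0.075 m or x of jar_mid in the frame of dispenser below -0.355 m) and angle between jar_mid's own z axis and vertical below 0.1 rad and height (world z) of jar_mid below 0.085 m and value of joint gate below 0.03 m), for 0.2 s.
2. the gate is drawn out and felt against its end stop (value of joint gate above 0.09 m and contact force between gate and dispenser above 2 N), for 0.04 s.
At the end, for the whole second after the job is handed in: Gate drawn 90 mm or more, having met its stop; all four walnuts below the gate, within 120 mm of the tray's centre; spice jar upright on the counter, its centre 72 mm or more off the dispenser's long axis or beyond the drawn gate; dispenser at rest within 12 mm of where it stood (value of joint gate above 0.09 m and horizontal distance between each of nut0_center, nut1_center, nut2_center, nut3_center and tray below 0.12 m and height (world z) of each of nut0_center, nut1_center, nut2_center, nut3_center below 0.075 m and (y of jar_mid in the frame of dispenser above 0.072 m or y of jar_mid in the frame of dispenser below -0.072 m or x of jar_mid in the frame of dispenser below -0.352 m) and angle between jar_mid's own z axis and vertical below 0.1 rad and height (world z) of jar_mid between 0.065 and 0.085 m and distance of dispenser from where it was at the start of the episode below 0.012 m and linear speed of dispenser below 0.02 m/s); the robot touches nothing.
It fails at once if the dispenser is dragged more than 12 mm or tipped (distance of dispenser from where it was at the start of the episode above 0.012 m or angle between dispenser's own z axis and vertical above 0.1 rad).
It fails at once if the spice jar is knocked over (angle between jar_mid's own z axis and vertical above 0.6 rad).
It fails at once if a bystander is moved more than 30 mm (distance of any of ramekin, can, dressing, salad_bowl, courgette, yellow_bowl from where it was at the start of the episode above 0.03 m).
It also fails if it takes over 58 s, if anything falls off the work surface, if the arm or the gripper's body presses on something with over 40 N, if the wrist force passes 120 N, or if a joint passes its speed limit or range.

## Working session

There is one attempt and no reset: what is moved stays moved. The work goes in short steps, Python scripts to look and compute and a shell command to move; the robot and the scene stay as the last step left them, time stands still between calls to the robot, and variables do not carry over. Pictures are saved under pics/ and viewed, at most 10 in all, crops included, and the job is handed in when it is done.

```bash
mkdir -p pics; cat > h.py <<'E'
import numpy as np, cv2
from plant import get_state, imaging, r, finder
def cam(n):
    c=imaging.get_calibration(n); R=cv2.Rodrigues(np.array(c["rvec"],float))[0]
    return c,R,np.array(c["tvec"],float).reshape(3)
def cloud(n,depth):
    c,R,t=cam(n); v,u=np.mgrid[:420,:560]
    P=np.stack([(u-c["cx"])/c["fx"]*depth,(v-c["cy"])/c["fy"]*depth,depth],-1)
    W=(P-t)@R; W[depth<=0]=np.nan; return W
E
python3 - <<'E'
from h import *
ims=[]
for n in ["side","top"]:
    im,d=imaging.capture(n); cv2.imwrite(f"pics/{n}0.png",im[...,::-1]); np.save(f"{n}0.npy",d)
    W=cloud(n,d)
    for q in ["dispenser","gate","rear_rib","bridge","jar_mid","tray","ramekin","can","dressing"]:
        for o in finder.cut_out(n,q)[:2]:
            w=W[o["region"]]; w=w[~np.isnan(w[:,0])]
            if len(w): print(n,q,round(o["p"],2),np.round(o["pixel"]),len(w),np.round(np.median(w,0),3),np.round(np.percentile(w,2,0),3),np.round(np.percentile(w,98,0),3))
E
```

```text
side dispenser 0.86 [267. 192.] 3311 [0.542 0.133 0.115] [ 0.474 -0.004  0.003] [0.726 0.24  0.175]
side dispenser 0.5 [274. 205.] 559 [0.534 0.044 0.104] [ 0.494 -0.002  0.099] [0.597 0.145 0.134]
side gate 0.57 [273. 206.] 448 [0.533 0.036 0.104] [ 0.499 -0.001  0.1  ] [0.596 0.142 0.134]
side rear_rib 0.95 [274. 204.] 567 [0.533 0.029 0.104] [ 0.492 -0.004  0.098] [0.596 0.142 0.151]
side jar_mid 0.9 [297. 231.] 859 [ 0.502 -0.086  0.094] [ 0.488 -0.099  0.006] [ 0.535 -0.052  0.152]
side jar_mid 0.26 [264. 193.] 3363 [0.542 0.133 0.113] [ 0.474 -0.004  0.001] [0.726 0.242 0.175]
side tray 0.72 [265. 195.] 3358 [0.542 0.134 0.114] [ 0.474 -0.004  0.001] [0.725 0.244 0.175]
side ramekin 0.72 [225. 220.] 431 [0.428 0.187 0.03 ] [0.384 0.133 0.   ] [0.462 0.213 0.046]
side can 0.65 [312. 201.] 663 [0.669 0.009 0.076] [ 0.653 -0.01   0.01 ] [0.707 0.049 0.111]
side dressing 0.69 [423. 250.] 940 [ 0.678 -0.387  0.117] [ 0.663 -0.411  0.002] [ 0.732 -0.328  0.191]
top dispenser 0.89 [226. 202.] 3905 [0.575 0.127 0.105] [ 0.491 -0.004  0.001] [0.727 0.236 0.177]
top gate 0.73 [240. 212.]
[... 228 characters left out ...]
  0.097] [0.606 0.207 0.138]
top bridge 0.75 [228. 203.] 4004 [0.577 0.127 0.105] [ 0.491 -0.004  0.001] [0.729 0.236 0.177]
top bridge 0.72 [199. 190.] 114 [0.605 0.198 0.135] [0.591 0.184 0.122] [0.623 0.213 0.141]
top jar_mid 0.79 [291. 221.] 323 [ 0.512 -0.069  0.15 ] [ 0.492 -0.094  0.025] [ 0.539 -0.046  0.154]
top tray 0.56 [229. 205.] 3743 [0.575 0.125 0.105] [ 0.494 -0.005  0.002] [0.729 0.233 0.177]
top ramekin 0.75 [213. 254.] 556 [0.427 0.177 0.021] [0.393 0.136 0.004] [0.463 0.209 0.048]
top can 0.67 [260. 170.] 580 [0.681 0.026 0.11 ] [ 0.657 -0.006  0.014] [0.722 0.058 0.115]
top dressing 0.86 [393. 162.] 630 [ 0.686 -0.37   0.123] [ 0.666 -0.411  0.003] [ 0.721 -0.351  0.193]
```

View pics/side0.png

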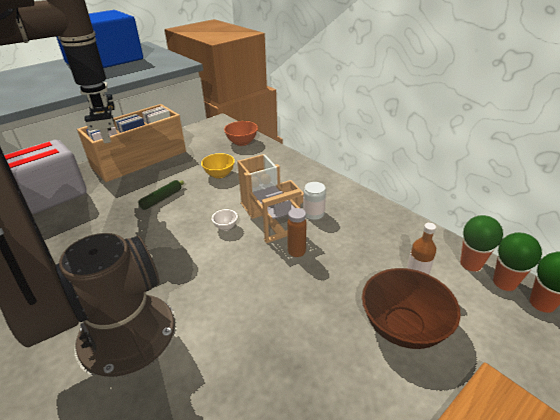

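View pics/top0.png

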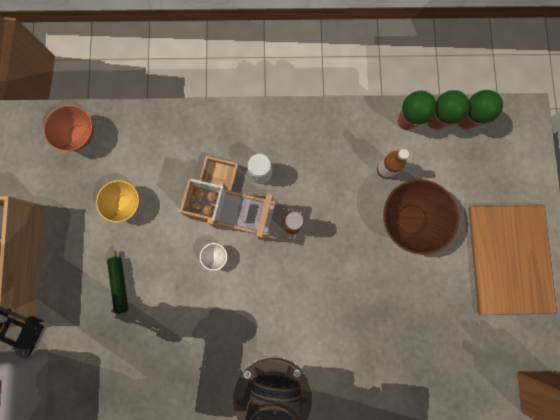

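The pictures show the hopper at top-view pixel (203,200), the runway running right to the bridge at (266,215), and the jar just beyond it at (293,222). The ramekin is at (213,257) and the can at (260,167).

```bash
cat > fit.py <<'E'
from h import *
from scipy.optimize import least_squares
def pts(n,d):
    W=cloud(n,d).reshape(-1,3); W=W[~np.isnan(W[:,0])]
    return W[(W[:,0]>.35)&(W[:,0]<.8)&(W[:,1]>-.25)&(W[:,1]<.32)]
if __name__=="__main__":
    for n in ["top","side"]:
        P=pts(n,np.load(n+"0.npy"))
        h=P[(P[:,2]>.170)&(P[:,2]<.18)&(P[:,1]>.1)]
        b=P[(P[:,2]>.156)&(P[:,2]<.164)&(P[:,1]>-.04)&(P[:,1]<.1)]
        j=P[(P[:,2]>.146)&(P[:,2]<.156)&(P[:,1]<-.03)]
        rib=P[(P[:,2]>.125)&(P[:,2]<.138)&(P[:,1]<.13)&(P[:,1]>.02)]
        for nm,x in [("hop",h),("bridge",b),("jar",j),("rib",rib)]:
            if len(x)>3:
                c,s,a=cv2.minAreaRect(x[:,:2].astype(np.float32)); print(n,nm,len(x),np.round(c,4),np.round(s,4),round(a,1),np.round(np.median(x,0),4))
            else: print(n,nm,len(x))
E
python3 fit.py
```

```text
top hop 370 [0.5806 0.1871] [0.1025 0.1195] 76.7 [0.5813 0.1727 0.1754]
top bridge 236 [0.5357 0.0117] [0.0158 0.1242] 75.2 [0.5339 0.0123 0.1606]
top jar 235 [ 0.5196 -0.0718] [0.0454 0.0461] 88.9 [ 0.5194 -0.0719  0.1509]
top rib 63 [0.5815 0.0844] [0.1183 0.0426] 32.4 [0.55   0.0645 0.1338]
side hop 222 [0.5794 0.1866] [0.1056 0.1203] 73.2 [0.5743 0.1688 0.1742]
side bridge 174 [0.5317 0.014 ] [0.0211 0.1244] 75.3 [0.5301 0.0127 0.1599]
side jar 159 [ 0.5148 -0.0713] [0.0498 0.0457] 46.1 [ 0.5152 -0.0716  0.1501]
side rib 85 [0.5512 0.0693] [0.1874 0.0439] 34.4 [0.5436 0.0653 0.1318]
```

```bash
python3 - <<'E'
from h import *
s=get_state(); print({k:np.round(s[k],3).tolist() for k in ["time_s","tcp_pos","eef_rot","contact_force","joints","gripper_width"]})
E
```

```text
{'time_s': 1.0, 'tcp_pos': [0.273, 0.617, 0.227], 'eef_rot': [-179.996, 0.004, -23.823], 'contact_force': [-0.435, -0.715, 0.081], 'joints': [82.686, 20.544, 0.684, -0.003, -70.135, -16.508], 'gripper_width': 0.088}
```

```bash
python3 -m handwheel '[[0,2,-5,1,-10],[0,4,-11,1,-20],[0,6,-17,1,-30],[0,8,-23,1,-40],[0,10,-29,1,-50],[0,12,-34,1,-60],[0,14,-40,1,-70],[0,16,-45,1,-80]]' 20
python3 -m handwheel '[[0,2.1,-6,0,-1],[0,4.2,-12,0,-1],[0,6.3,-18,0,-1],[0,8.4,-23.9,0,-1],[0,8.4,-23.9,0,-1]]'
python3 -c "
from h import *
s=get_state();print(s['tcp_pos'],s['eef_rot'],s['contact_force'],s['joints'])"
```

```text
time_s: 2.0
tcp_pos: [0.4329, 0.1655, 0.2371]
eef_rot: [-180.0, 0.1, -104.1]
contact_force: [0.9, 0.2, 0.5]
gripper_width: 0.0879
gripper_force: 0.0
time_s: 2.62
tcp_pos: [0.5171, -0.0752, 0.2362]
eef_rot: [180.0, -0.0, -105.1]
contact_force: [-0.3, 0.0, -0.2]
gripper_width: 0.0874
gripper_force: 0.0
[ 0.5171292  -0.07521857  0.23620192] [ 1.79973630e+02 -4.21084884e-02 -1.05127826e+02] [-0.32886731  0.0077551  -0.21630256] [ 1.32758366e+01  5.76387648e+00 -1.75122743e+01  2.66574268e-02
 -6.67670770e+01 -2.84141975e+01]
```

```bash
python3 -m handwheel '[[0,0,0.4,-4,0],[0,0,0.4,-8,0],[0,0,0.4,-11,0],[0,0,0.4,-13.5,0],[0.5,0,0.4,-13.5,0],[1,0,0.4,-13.5,0],[1,0,0.4,-13.5,0],[1,0,0.4,-13.5,0]]' 20
python3 -m handwheel '[[1,0,0,0,0],[1,0,0,0,0],[1,0,0,1,0],[1,0,0,2,0],[1,0,0,2,0]]'
```

```text
time_s: 3.62
tcp_pos: [0.5177, -0.0674, 0.1028]
eef_rot: [-179.9, 0.1, -104.8]
contact_force: [1.6, 0.3, 2.6]
gripper_width: 0.0548
gripper_force: 20.0
time_s: 4.25
tcp_pos: [0.5169, -0.0675, 0.1224]
eef_rot: [-179.9, 0.0, -104.8]
contact_force: [0.1, -0.4, -4.6]
gripper_width: 0.0551
gripper_force: 20.0
```

```bash
python3 -m handwheel '[[1,-1.5,-3,1,0],[1,-4,-6,1,0],[1,-6.5,-9,1,0],[1,-9,-11.5,1,0],[1,-10,-13,1,0],[1,-10,-13,0,0],[1,-10,-13,-1,0],[1,-10,-13,-1.5,0]]'
python3 -m handwheel '[[1,0,0,0,0],[1,0,0,-0.2,0],[1,0,0,-0.3,0],[1,0,0,-0.4,0],[1,0,0,-0.4,0]]'
```

```text
time_s: 5.25
tcp_pos: [0.4167, -0.197, 0.1054]
eef_rot: [179.9, -0.0, -104.8]
contact_force: [-0.2, -0.1, -3.3]
gripper_width: 0.055
gripper_force: 20.0
time_s: 5.88
tcp_pos: [0.4169, -0.1976, 0.103]
eef_rot: [-180.0, -0.0, -104.8]
contact_force: [-0.7, 0.9, 0.9]
gripper_width: 0.055
gripper_force: 20.0
```

```bash
python3 -m handwheel '[[0.5,0,0,0,0],[0,0,0,0,0],[0,0,0,0,0],[0,0,0,3,0],[0,0,0,8,0],[0,0,0,13.7,0]]'
python3 -m handwheel '[[0.5,2.5,5,0,0],[1,5,10,0,0],[1,7.5,15,0,0],[1,10,20,0,0],[1,12,25,0,0],[1,13.8,29,0,0],[1,13.8,29,0,0]]'
python3 - <<'E'
from h import *
from fit import pts
for n in ["side","top"]:
    im,d=imaging.capture(n); P=pts(n,d)
    cv2.imwrite(f"pics/{n}1.png",cv2.resize(im[140:290,160:360,::-1],None,fx=3.5,fy=3.5))
    j=P[(P[:,2]>.146)&(P[:,2]<.156)&(P[:,1]<-.1)]
    rib=P[(P[:,2]>.127)&(P[:,2]<.138)&(P[:,1]<.11)&(P[:,1]>.04)]
    x=np.array([.2554,.9668]); y=np.array([-x[1],x[0]])
    for q in (j,rib):
        q=q[:,:2]-[.580,.1865]; print(n,len(q),np.round([np.median(q@x),np.median(q@y),*np.percentile(q@x,[5,95])],4) if len(q) else 0)
E
```

```text
time_s: 6.62
tcp_pos: [0.4161, -0.1976, 0.2406]
eef_rot: [179.9, -0.0, -104.8]
contact_force: [1.3, 0.4, -0.2]
gripper_width: 0.0871
gripper_force: 0.0
time_s: 7.5
tcp_pos: [0.5556, 0.0949, 0.2387]
eef_rot: [180.0, -0.0, -104.7]
contact_force: [-0.7, -0.6, -0.9]
gripper_width: 0.0231
gripper_force: 0.0
side 224 [-0.4167  0.0614 -0.4364 -0.3943]
side 49 [-0.126   0.0024 -0.1309 -0.1217]
top 241 [-0.4139  0.0568 -0.4333 -0.3944]
top 57 [-0.1266  0.0008 -0.1302 -0.1228]
```

View pics/side1.png

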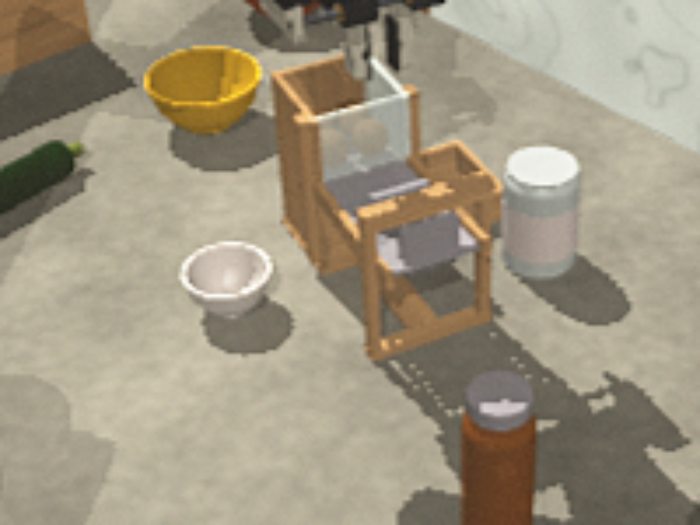

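The jar stands upright at the bottom of the crop (500,450), well clear of the runway; the rear rib is at (400,188), with the glass hopper front behind it. Now I'll lower the shut fingers behind the rear rib.

```bash
python3 -m handwheel '[[1,-0.1,-0.4,0,0],[1,-0.1,-0.4,-4,0],[1,-0.1,-0.4,-8,0],[1,-0.1,-0.4,-10.5,0],[1,-0.1,-0.4,-12.5,0],[1,-0.1,-0.4,-12.5,0]]'
```

```text
time_s: 8.35
tcp_pos: [0.5525, 0.0869, 0.1136]
eef_rot: [179.9, -0.1, -104.9]
contact_force: [0.1, -0.5, -0.1]
gripper_width: 0.0007
gripper_force: 0.0
```

```bash
python3 -m handwheel '[[1,-0.13,-0.48,0,0],[1,-0.26,-0.97,0,0],[1,-0.38,-1.45,0,0],[1,-0.51,-1.93,0,0],[1,-0.64,-2.42,0,0],[1,-0.77,-2.9,0,0]]'
python3 -m handwheel '[[1,-0.1,-0.39,0,0],[1,-0.2,-0.77,0,0],[1,-0.31,-1.16,0,0],[1,-0.41,-1.55,0,0],[1,-0.51,-1.93,0,0]]'
```

```text
time_s: 9.1
tcp_pos: [0.5465, 0.0594, 0.1149]
eef_rot: [-179.9, 0.0, -104.8]
contact_force: [3.2, 3.1, 2.0]
gripper_width: 0.0008
gripper_force: 1.7
time_s: 9.72
tcp_pos: [0.5408, 0.0399, 0.1145]
eef_rot: [-180.0, -0.0, -104.8]
contact_force: [3.5, 2.0, 0.9]
gripper_width: 0.0003
gripper_force: 1.6
```

```bash
python3 -m handwheel '[[1,-0.05,-0.19,0,0],[1,-0.1,-0.39,0,0]]'; python3 -m handwheel '[[1,-0.05,-0.19,0,0],[1,-0.05,-0.19,0,0]]'; python3 - <<'E'
from h import *
from fit import pts
for n in ["side","top"]:
    im,d=imaging.capture(n); P=pts(n,d)
    cv2.imwrite(f"pics/{n}2.png",cv2.resize(im[140:290,160:360,::-1],None,fx=3.5,fy=3.5))
    x=np.array([.2554,.9668]); y=np.array([-x[1],x[0]])
    q=P[:,:2]-[.580,.1865]; X=q@x;Y=q@y
    m=(P[:,2]>.115)&(P[:,2]<.138)&(abs(Y)<.035)&(X<-.19)&(X>-.3); print(n,m.sum(),np.round(np.percentile(X[m],[5,50,95]),4),np.round(np.median(Y[m]),3))
    m=(P[:,2]>.156)&(P[:,2]<.164)&(abs(Y)<.07)&(X<-.15)&(X>-.21); print(np.round(np.percentile(X[m],[5,50,95]),4))
E
```

```text
time_s: 9.98
tcp_pos: [0.5397, 0.0361, 0.1145]
eef_rot: [180.0, -0.0, -104.8]
contact_force: [2.4, 2.5, 0.2]
gripper_width: 0.0006
gripper_force: 1.6
time_s: 10.22
tcp_pos: [0.539, 0.0341, 0.1144]
eef_rot: [180.0, -0.0, -104.8]
contact_force: [1.2, 1.2, 0.8]
gripper_width: 0.0004
gripper_force: 1.1
side 120 [-0.2366 -0.2336 -0.227 ] 0.005
[-0.1881 -0.1801 -0.1677]
top 54 [-0.2355 -0.232  -0.228 ] 0.0
[-0.1727 -0.1726 -0.1726]
```

View pics/side2.png

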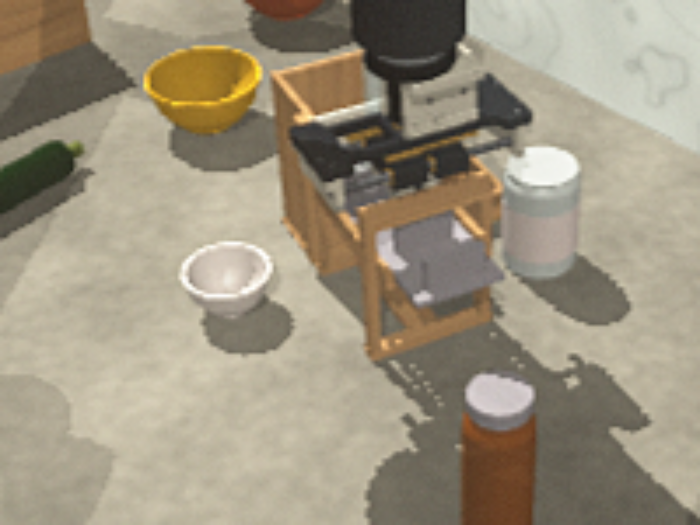

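The gate is drawn about 50 mm: the front rib, at crop pixel (440,250), stands free beyond the bridge bar at (430,195). I'll hop over the bridge into the gap behind the front rib.

```bash
python3 -m handwheel '[[1,0.1,0.4,0,0],[1,0.1,0.4,4,0],[1,0.1,0.4,7,0],[1,-0.6,-2.3,7.3,0],[1,-1.31,-4.95,7.3,0],[1,-1.31,-4.95,7.3,0]]'
```

```text
time_s: 11.08
tcp_pos: [0.5249, -0.0164, 0.1872]
eef_rot: [179.9, -0.1, -104.9]
contact_force: [0.3, -0.0, -0.0]
gripper_width: 0.0005
gripper_force: 0.0
```

```bash
python3 -m handwheel '[[1,0,0.1,-2,0],[1,0,0.1,-4,0],[1,0,0.1,-5.5,0],[1,0,0.1,-7.2,0],[1,0,0.1,-7.2,0]]'
python3 -m handwheel '[[1,-0.13,-0.48,0,0],[1,-0.26,-0.97,0,0],[1,-0.38,-1.45,0,0],[1,-0.51,-1.93,0,0],[1,-0.64,-2.42,0,0],[1,-0.77,-2.9,0,0]]'
```

```text
time_s: 11.7
tcp_pos: [0.5253, -0.0142, 0.1142]
eef_rot: [179.8, -0.1, -104.8]
contact_force: [0.1, -0.1, -0.1]
gripper_width: 0.0003
gripper_force: 0.0
time_s: 12.45
tcp_pos: [0.519, -0.0434, 0.1159]
eef_rot: [-179.9, 0.0, -104.8]
contact_force: [1.4, 3.8, 2.3]
gripper_width: 0.0007
gripper_force: 1.6
```

```bash
python3 -m handwheel '[[1,-0.1,-0.39,0,0],[1,-0.2,-0.77,0,0],[1,-0.31,-1.16,0,0],[1,-0.38,-1.45,0,0]]'
python3 -m handwheel '[[1,-0.05,-0.19,0,0],[1,-0.05,-0.19,0,0]]'
python3 -m handwheel '[[1,-0.05,-0.19,0,0],[1,-0.05,-0.19,0,0]]'
python3 -m handwheel '[[1,-0.05,-0.19,0,0],[1,-0.05,-0.19,0,0]]'
```

```text
time_s: 12.95
tcp_pos: [0.5149, -0.0579, 0.1156]
eef_rot: [-180.0, 0.0, -104.8]
contact_force: [2.4, 2.2, 2.1]
gripper_width: 0.0002
gripper_force: 1.6
time_s: 13.2
tcp_pos: [0.5139, -0.0598, 0.1154]
eef_rot: [180.0, -0.0, -104.8]
contact_force: [1.6, 1.7, 0.7]
gripper_width: 0.0005
gripper_force: 1.0
time_s: 13.45
tcp_pos: [0.5134, -0.0616, 0.1154]
eef_rot: [180.0, -0.0, -104.8]
contact_force: [1.6, 1.0, 0.3]
gripper_width: 0.0006
gripper_force: 1.0
time_s: 13.7
tcp_pos: [0.5129, -0.0635, 0.1154]
eef_rot: [180.0, -0.0, -104.8]
contact_force: [0.3, 2.3, -0.8]
gripper_width: 0.0001
gripper_force: 1.1
```

```bash
python3 -m handwheel '[[1,-0.05,-0.19,0,0],[1,-0.05,-0.19,0,0]]'
python3 -m handwheel '[[1,-0.05,-0.19,0,0],[1,-0.05,-0.19,0,0]]'
```

```text
time_s: 13.95
tcp_pos: [0.5124, -0.0654, 0.1154]
eef_rot: [180.0, -0.0, -104.8]
contact_force: [0.6, 1.7, -0.0]
gripper_width: 0.0005
gripper_force: 1.1
time_s: 14.2
tcp_pos: [0.5119, -0.0673, 0.1154]
eef_rot: [180.0, -0.0, -104.8]
contact_force: [0.8, 1.9, -1.7]
gripper_width: 0.0008
gripper_force: 1.0
```

```bash
python3 -m handwheel '[[1,-0.05,-0.19,0,0],[1,-0.05,-0.19,0,0]]'
```

```text
time_s: 14.45
tcp_pos: [0.5115, -0.0692, 0.1154]
eef_rot: [180.0, -0.0, -104.8]
contact_force: [0.1, 2.5, -0.8]
gripper_width: 0.0005
gripper_force: 1.0
```

```bash
python3 -m handwheel '[[1,-0.05,-0.19,0,0],[1,-0.05,-0.19,0,0]]'
python3 -m handwheel '[[1,-0.05,-0.19,0,0],[1,-0.05,-0.19,0,0]]'
```

```text
time_s: 14.7
tcp_pos: [0.511, -0.0711, 0.1154]
eef_rot: [180.0, -0.0, -104.8]
contact_force: [-0.7, 2.0, -0.8]
gripper_width: 0.0004
gripper_force: 1.0
time_s: 14.95
tcp_pos: [0.5106, -0.073, 0.1155]
eef_rot: [180.0, -0.0, -104.8]
contact_force: [0.1, 2.7, -0.7]
gripper_width: 0.0003
gripper_force: 0.9
```

```bash
python3 -m handwheel '[[1,-0.05,-0.19,0,0],[1,-0.05,-0.19,0,0]]'
python3 -m handwheel '[[1,-0.05,-0.19,0,0],[1,-0.05,-0.19,0,0]]'
```

```text
time_s: 15.2
tcp_pos: [0.5101, -0.0749, 0.1156]
eef_rot: [180.0, -0.0, -104.8]
contact_force: [-0.4, 1.9, -0.7]
gripper_width: 0.0002
gripper_force: 0.9
time_s: 15.45
tcp_pos: [0.5096, -0.0768, 0.1156]
eef_rot: [180.0, -0.0, -104.8]
contact_force: [-0.8, 1.6, -0.7]
gripper_width: 0.0004
gripper_force: 1.0
```

Gate at about 104 mm with no stop felt yet. I'll keep going in small steps.

```bash
python3 -m handwheel '[[1,-0.05,-0.19,0,0],[1,-0.05,-0.19,0,0]]'
python3 -m handwheel '[[1,-0.05,-0.19,0,0],[1,-0.05,-0.19,0,0]]'
```

```text
time_s: 15.7
tcp_pos: [0.5092, -0.0787, 0.1156]
eef_rot: [180.0, -0.0, -104.8]
contact_force: [-0.5, 2.8, -1.4]
gripper_width: 0.0005
gripper_force: 1.0
time_s: 15.95
tcp_pos: [0.5087, -0.0806, 0.1156]
eef_rot: [180.0, -0.0, -104.8]
contact_force: [-0.5, 3.0, -0.3]
gripper_width: 0.0003
gripper_force: 1.0
```

```bash
python3 -m handwheel '[[1,-0.05,-0.19,0,0],[1,-0.05,-0.19,0,0]]'
python3 -m handwheel '[[1,-0.05,-0.19,0,0],[1,-0.05,-0.19,0,0]]'
```

```text
time_s: 16.2
tcp_pos: [0.5083, -0.0823, 0.1156]
eef_rot: [-180.0, 0.0, -104.8]
contact_force: [-0.5, 4.6, 0.0]
gripper_width: 0.0004
gripper_force: 2.0
time_s: 16.45
tcp_pos: [0.5087, -0.0827, 0.1156]
eef_rot: [-179.9, 0.2, -104.8]
contact_force: [0.4, 13.8, -1.9]
gripper_width: 0.0004
gripper_force: 6.1
```

The stop is felt: 14 N with no further travel, gate at about 110 mm. I'll back off, lift and check.

```bash
python3 -m handwheel '[[1,0.1,0.39,0,0],[1,0.26,0.97,0,0],[1,0.26,0.97,4,0],[1,0.26,0.97,9,0],[1,-3,-3,13,0],[1,-7,-7,13,0],[1,-11,-11,13,0],[1,-11,-11,13,0]]'
python3 - <<'E'
from h import *
from fit import pts
for n in ["side","top"]:
    im,d=imaging.capture(n); P=pts(n,d)
    cv2.imwrite(f"pics/{n}3.png",cv2.resize(im[140:290,160:360,::-1],None,fx=3.5,fy=3.5))
    x=np.array([.2554,.9668]); y=np.array([-x[1],x[0]])
    q=P[:,:2]-[.580,.1865]; X=q@x;Y=q@y
    m=(P[:,2]>.115)&(P[:,2]<.138)&(abs(Y)<.035)&(X<-.25)&(X>-.33); print(n,m.sum(),np.round(np.percentile(X[m],[5,50,95]),4))
    b=P[(P[:,2]>.156)&(P[:,2]<.164)&(P[:,1]>-.04)&(P[:,1]<.1)]
    print(len(b),np.round(np.median(b,0),4))
    W=cloud(n,d)
    for k in range(4):
        for o in finder.cut_out(n,f"nut{k}_center")[:4]:
            w=W[o["region"]]; w=np.nanmedian(w,0); print(k,round(o["p"],2),np.round(o["pixel"]),np.round(w,3))
        break
E
```

```text
time_s: 17.45
tcp_pos: [0.3954, -0.1962, 0.2462]
eef_rot: [-179.9, -0.0, -105.0]
contact_force: [0.9, 0.1, -0.5]
gripper_width: 0.0003
gripper_force: 0.0
side 68 [-0.2987 -0.2965 -0.2909]
2 [0.5006 0.0148 0.1607]
top 41 [-0.2977 -0.2938 -0.2904]
219 [0.5398 0.0098 0.1608]
0 0.37 [220. 180.] [0.666 0.155 0.037]
```

View pics/top3.png

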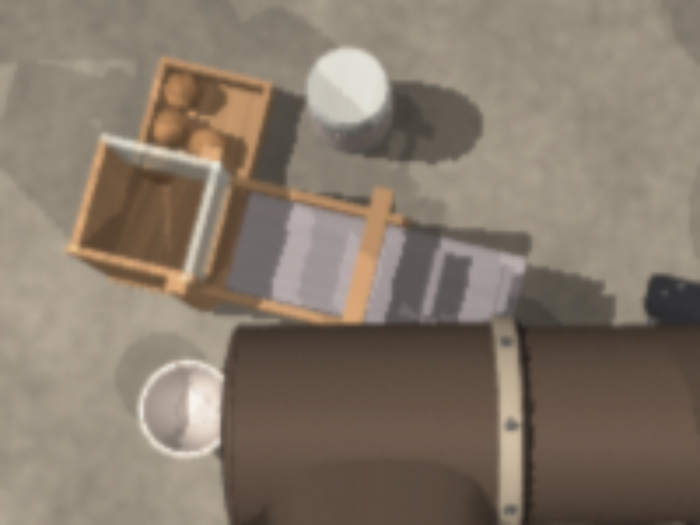

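View pics/side3.png

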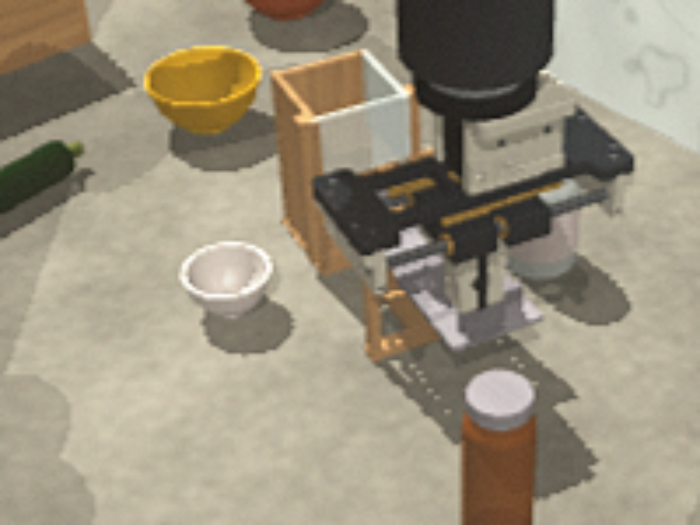

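The hopper at (150,205) in the crop is empty. Three walnuts show in the tray at (180,90), (168,127) and (207,143), and the fourth may be hidden behind the hopper edge. I'll move the arm away to check.

```bash
python3 -m handwheel '[[1,0,-5,3,0],[1,0,-10,5,0],[1,0,-15,5,0],[1,0,-20,5,0],[1,0,-20,5,0],[1,0,-20,5,0]]'
python3 - <<'E'
from h import *
from fit import pts
for n in ["side","top"]:
    im,d=imaging.capture(n)
    cv2.imwrite(f"pics/{n}4.png",cv2.resize(im[140:240,170:300,::-1],None,fx=6,fy=6,interpolation=cv2.INTER_CUBIC))
    for k,D in (("before",np.load(n+"0.npy")),("now",d)):
        P=pts(n,D)
        b=P[(P[:,2]>.156)&(P[:,2]<.164)&(P[:,1]>-.04)&(P[:,1]<.1)]
        h=P[(P[:,2]>.170)&(P[:,2]<.18)&(P[:,1]>.1)]
        print(n,k,len(b),np.round(np.median(b,0),4),len(h),np.round(np.mean(h,0),4))
    j=P[(P[:,2]>.146)&(P[:,2]<.156)&(P[:,1]<-.1)]; print(np.median(j,0))
E
```

```text
time_s: 18.4
tcp_pos: [0.3983, -0.3939, 0.2947]
eef_rot: [179.9, 0.0, -104.8]
contact_force: [0.6, 0.8, -0.1]
gripper_width: 0.0003
gripper_force: 0.0
side before 174 [0.5301 0.0127 0.1599] 222 [0.5744 0.1807 0.174 ]
side now 167 [0.5308 0.013  0.1598] 218 [0.5732 0.1813 0.174 ]
[ 0.41436567 -0.19993439  0.15002072]
top before 236 [0.5339 0.0123 0.1606] 370 [0.5797 0.1812 0.1754]
top now 229 [0.5344 0.0123 0.1608] 381 [0.5792 0.1803 0.1756]
[ 0.41853726 -0.1990641   0.15063854]
```

View pics/top4.png

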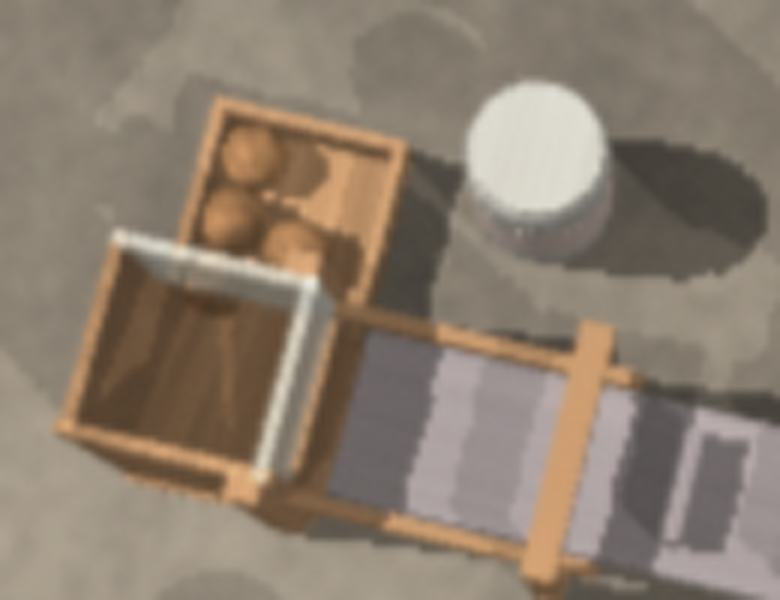

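View pics/side4.png

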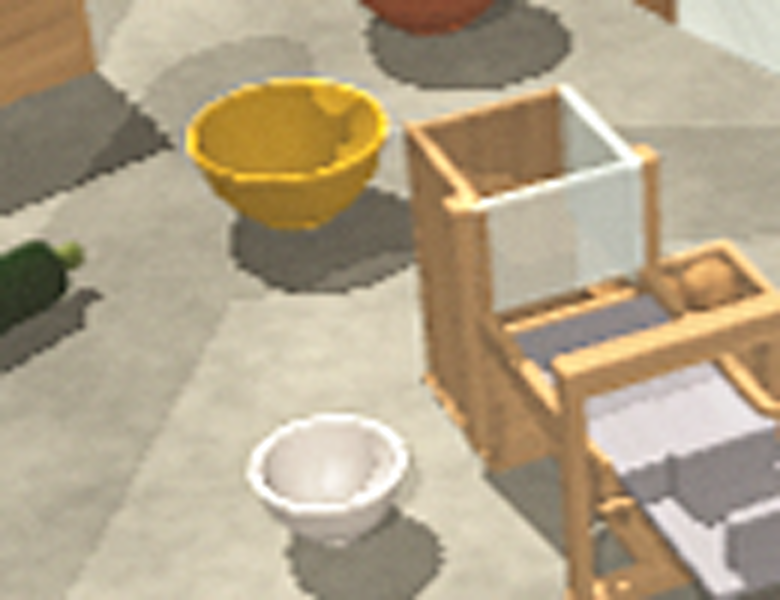

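The dark round patch at top-crop pixel (208,300), the chute mouth, looks like the fourth walnut. I'll measure its height.

```bash
python3 - <<'E'
from h import *
im,d=imaging.capture("top"); W=cloud("top",d)
for v in range(184,200,2): print(v,[tuple(np.round(W[v,u],3).tolist()) for u in range(198,214,4)])
for u,v in ((211,165),(208,176),(219,181)): print(W[v,u])
x=np.array([.2554,.9668]); y=np.array([-x[1],x[0]])
X=W[...,:2]-[.58,.1865]; m=(abs(X@x)<.035)&(abs(X@y)<.1)&(W[...,2]<.1)
print("chute/tray", m.sum())
t=(X@y<-.06)&(X@y>-.15)&(abs(X@x+0)<.05)&(W[...,2]<.06); q=X[t]; print("tray-ish centre frame",np.median(q@x),np.median(q@y))
E
```

```text
184 [(0.63, 0.201, 0.141), (0.627, 0.187, 0.156), (0.623, 0.173, 0.173), (0.622, 0.161, 0.177)]
186 [(0.633, 0.209, 0.097), (0.628, 0.193, 0.121), (0.624, 0.178, 0.139), (0.619, 0.164, 0.16)]
188 [(0.634, 0.215, 0.063), (0.638, 0.207, 0.041), (0.625, 0.184, 0.103), (0.622, 0.17, 0.119)]
190 [(0.63, 0.217, 0.052), (0.633, 0.209, 0.032), (0.631, 0.195, 0.041), (0.634, 0.184, 0.028)]
192 [(0.625, 0.219, 0.042), (0.629, 0.211, 0.021), (0.628, 0.197, 0.027), (0.63, 0.187, 0.012)]
194 [(0.62, 0.22, 0.036), (0.623, 0.211, 0.019), (0.623, 0.199, 0.017), (0.623, 0.186, 0.016)]
196 [(0.615, 0.221, 0.03), (0.616, 0.211, 0.019), (0.616, 0.198, 0.022), (0.616, 0.186, 0.016)]
198 [(0.609, 0.222, 0.028), (0.609, 0.21, 0.026), (0.609, 0.197, 0.025), (0.609, 0.185, 0.022)]
[0.71162618 0.17971329 0.03844053]
[0.67752358 0.18985216 0.03323613]
[0.63005585 0.13611138 0.17574191]
chute/tray 987
tray-ish centre frame 0.006181947657545603 -0.11679555158832887
```

```bash
python3 -c "
from plant import r
print(r.close_job())"
```

```text
the job is handed in; nothing more can be done
None
```

I moved the jar clear and left it standing upright, then drew the gate to its stop, felt at about 110 mm with 14 N. The dispenser moved only about 1 mm; three walnuts show in the tray and the fourth appears to lie low at the chute mouth, partly hidden. The job is handed in, but no verdict came back.

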